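# Rake the pencils into rows for the signing table

## Robot

A 6-joint arm with a two-finger parallel gripper is mounted at the origin on the work surface. World frame = base frame: x ahead of the robot, y to its left, z up, the work surface at z = 0. Lengths are in m, angles in rad, forces in N, time in s.
With the tool pointing down it reaches from about 0.425 to 0.925 m from the base axis. Payload 12.5 kg.
Tool frame: the origin (TCP) lies between the finger pads; the fingertips stand tips_ahead ahead of it and the grasp point (between the pads) lies 6 mm ahead of it (tips_ahead is the distance from the TCP to the fingertips, in m); x points along the fingers, y is the direction in which the jaws open and shut, and the axes are right-handed (so a half turn about x gives the same grasp; the last joint's range is limited). The gripper opens to 85 mm and grips with 20 to 120 N. Pads are 22 mm wide; open, the fingers measure 114 mm over their backs; the gripper's body (76 mm by 85 mm) begins 54 mm behind the grasp point. The pads swing forward as they close: fully open they stand 13 mm farther back than shut.
Start: joints at [1.173, 0.491, 1.559, -0, 1.092, -0.106], TCP at [0.18, 0.599, 0.256] pointing down, gripper open.
Joint ranges: [-3.1, 3.1], [-0.84, 2.19], [0.05, 2.79], [-1.13, 4.28], [0.06, 2.93], [-2.69, 2.69]. Speed limits (rad/s): [2.22, 2.22, 2.79, 3.14, 3.14, 3.14].

## Interface

Orientations are given as a unit quaternion [w, x, y, z].
In Python, from plant import state, get_image, get_calibration, hand_in, tips_ahead gives the robot as it stands.
- The arm moves only by the shell command python3 -m creep 'ROWS' [OPENING] [FORCE]. ROWS is JSON, a list of rows, each an object of numbers: "dx", "dy", "dz": the shift along the tool's x, y, z in m; "ax", "ay", "az": the turn, a rotation vector about the tool's x, y, z in degrees. A call has 1 to 12 rows; each row shifts and turns the commanded pose from where the row before left it, along the tool's axes as they then stand; what a row does not reach is not made up. A row lasts 1/10 s, in which the tool goes at most 50 mm and 8.59 degrees, less where a joint would pass 70% of its speed; a pose out of reach is approached as far as the arm can. A call with a gripper value outside its range is refused whole. OPENING is the opening, from 0 (shut) to 1 (fully open), set as the call begins (- or left out, the last holds). The fingers move at their own pace and stop on an object; FORCE is the grip in N (left out, the last holds). Time passes only in rows, so rows that do not move let the fingers close. It gives the time, the measured TCP pose, the force and the opening at its end, in the units of the state.
- state(): the state, without advancing time (a new reading comes with each control period).
- get_image(name): name is "scene" or "top" or "wrist"; returns the picture (384x512x3 uint8, red, green, blue); there is no depth.
- get_calibration(name): a dict with "mtx" (3x3 intrinsics, pixels), "eye" and "attitude" of the camera in the world. Camera axes: x right, y down, z forward; pixel columns grow to the right and rows downward; lengths in m; the calibration is good to about 2 mm. A picture is of the moment at which its call begins: read the wrist's pose just before it. get_calibration takes no time and is no camera call; for the wrist camera it gives the pose at the moment of the call.
- hand_in(): hands the job in, once; it reports no verdict.
The state is a dict: "time": time; "q": joint angles; "qd": joint speeds; "joint_torque": joint torques, N m; "position": TCP position; "orientation": TCP orientation; "contact_force": force on the tool from outside, world axes, zero at the start; "wrist_torque": the same for the moment, N m; "grip_width": finger opening in m.
Only numpy, scipy, OpenCV 4.12 (cv2) and the standard library are available. Lean on these libraries where they do the work, as an engineer would, in place of code of your own. Each camera call takes 0.05 s, during which the arm holds its last target.

## Task

Take the wooden rake and comb the scattered pencils along the tray to its stop rail, so that all four lie flat in parallel rows, side by side along the rail, and press the row snug with the rake, firmly enough to feel it but gently. Then stand the rake upright on its cork mat again and let go. Touch the pencils only with the rake, and leave the bottle, the glass and the book alone.

Things in the scene. Friction and masses are not known exactly. Their poses are not given: they have to be found in the camera images.
- tray: Shallow tray fixed to the table, 288 mm long (x, -163 to +125 mm) by 192 mm wide (y). Origin on the table plane; floor top 6 mm up. Side walls: inner faces y = +-88 mm, tops 16 mm up. +x end open; the floor from x = +95 mm outwards starts clear of pencils. Its adjustable stop rail, 12 mm thick, top 20.5 mm up, runs along y near the -x end.
- rail_zone (a point): NOT the rail itself, a point on the tray (x = -123 mm, 11 mm above the table; axes as the tray's): the rail's inner face is clamped anywhere within 18 mm of it in x, so it must be felt. The stop is rigid: creep. Snug: the row pushes the rail with over 3 N, kept for 0.2 s or more (aim at 5 to 9 N). Over 13 N on a pencil, or over 35 N of rake on tray, is damage.
- mat: Flat cork mat fixed to the table, 80 mm (x) by 200 mm (y), 4 mm thick, origin at the centre of its underside. The rake's place.
- rake: Loose wooden rake, 0.12 to 0.21 kg, standing on its tines on the mat. Origin at the centre of its underside (tine tips), z up. 8 tines in a line along y: 12 mm wide, 16 mm thick (x), 8 mm gaps; working faces 8 mm either side of the middle plane. Head bar 152 mm (y) by 20 mm (x), 16 to 30 mm up. Front and back are alike; it rakes along its x.
- rake_grip (a point): Centre of the rake's upright grip block, 50 mm above the tine tips; the block is 22 mm (x) by 40 mm (y), from 30 to 70 mm above the tine tips; axes as the rake's. Gripped across x (22 mm), it resists the push of raking best.
- pencil1: Loose square pencil, 10 by 10 mm, 112 mm long along its x axis (point at +x: the last 18 mm taper), 14 g. Origin at mid-length on its underside. Lies askew, roughly across the tray (within about 22 degrees of the rail's direction), number 1 of 4 counted from the rail; its x points roughly along the tray's y.
- pencil2: Loose square pencil, 10 by 10 mm, 112 mm long along its x axis (point at +x: the last 18 mm taper), 14 g. Origin at mid-length on its underside. Lies askew, roughly across the tray (within about 22 degrees of the rail's direction), number 2 of 4 counted from the rail; its x points roughly along the tray's y.
- pencil3: Loose square pencil, 10 by 10 mm, 112 mm long along its x axis (point at +x: the last 18 mm taper), 14 g. Origin at mid-length on its underside. Lies askew, roughly across the tray (within about 22 degrees of the rail's direction), number 3 of 4 counted from the rail; its x points roughly along the tray's y.
- pencil4: Loose square pencil, 10 by 10 mm, 112 mm long along its x axis (point at +x: the last 18 mm taper), 14 g. Origin at mid-length on its underside. Lies askew, roughly across the tray (within about 22 degrees of the rail's direction), number 4 of 4 counted from the rail; its x points roughly along the tray's y.
- bottle: Bystander: glass water bottle, 62 mm wide, 190 mm tall, origin under its centre.
- tumbler: Bystander: drinking glass, 66 mm wide, 100 mm tall, origin under its centre.
- book: Bystander: closed book lying flat, 110 by 170 by 28 mm, origin under its centre.
Things that resemble listed ones, but are neither listed nor needed, are in the scene too. Leave any pink or red look-alike of the pencil3 alone.

How it is judged:
On the way, in this order (a step that is already met when the one before it is completed fails the run):
1. the rake is lifted off its mat (height (world z) of rake_grip above 0.085 m), for 0.1 s.
2. the four pencils lie in parallel rows at the rail and the rake presses them snug against it: more than 3 N on the rail (angle between the x axis of each of pencil1, pencil2, pencil3, pencil4 and the y axis of tray, either way round below 0.06 rad and x of each of pencil1, pencil2, pencil3, pencil4 in the frame of tray below -0.064 m and z of each of pencil1, pencil2, pencil3, pencil4 in the frame of tray below 0.01 m and y of each of pencil2, pencil3, pencil4 in the frame of pencil1 above -0.035 m and contact force between any of pencil1, pencil2, pencil3, pencil4 and tray above 3 N and (contact force between rake and pencil1 above 2 N or contact force between rake and pencil2 above 2 N or contact force between rake and pencil3 above 2 N or contact force between rake and pencil4 above 2 N)), for 0.2 s.
At the end, for the whole second after the job is handed in: Pencils flat and at rest, within 3.4 degrees of the rail's direction, in the tray's rail end (x below -64 mm), side by side: first to last at most 35 mm between middles; rake upright (4.5 degrees) and at rest on the mat, within 30 mm (x) and 35 mm (y) of its middle (angle between the x axis of each of pencil1, pencil2, pencil3, pencil4 and the y axis of tray, either way round below 0.06 rad and x of each of pencil1, pencil2, pencil3, pencil4 in the frame of tray below -0.064 m and z of each of pencil1, pencil2, pencil3, pencil4 in the frame of tray below 0.01 m and y of each of pencil2, pencil3, pencil4 in the frame of pencil1 above -0.035 m and angle between rake's own z axis and vertical below 0.08 rad and x of rake in the frame of mat between -0.03 and 0.03 m and y of rake in the frame of mat between -0.035 and 0.035 m and height (world z) of rake below 0.008 m and linear speed of each of rake, pencil1, pencil2, pencil3, pencil4 below 0.02 m/s); the robot touches nothing.
It fails at once if a pencil is pressed on the tray with more than 13 N (contact force between any of pencil1, pencil2, pencil3, pencil4 and tray above 13 N).
It fails at once if the rake is pressed on the tray with more than 35 N (contact force between rake and tray above 35 N).
It fails at once if a pencil is touched by the robot itself (contact force between any of the fingers, the arm and pencil1 above 0.3 N or contact force between any of the fingers, the arm and pencil2 above 0.3 N or contact force between any of the fingers, the arm and pencil3 above 0.3 N or contact force between any of the fingers, the arm and pencil4 above 0.3 N).
It fails at once if the bottle, the glass or the book is moved more than 15 mm (distance of any of bottle, tumbler, book from where it was at the start of the episode above 0.015 m).
It also fails if it takes over 66 s, if anything falls off the work surface, if the arm or the gripper's body presses on something with over 40 N, if the wrist force passes 120 N, or if a joint passes its speed limit or range.

## Working session

There is one attempt and no reset: what is moved stays moved. The work goes in short steps, Python scripts to look and compute and a shell command to move; the robot and the scene stay as the last step left them, time stands still between calls to the robot, and variables do not carry over. Pictures are saved under pics/ and viewed, and the job is handed in when it is done.

```bash
ls; mkdir -p pics
python3 - <<'E'
from plant import *
import cv2
print(state(), tips_ahead)
for n in ("scene","top","wrist"):
    print(n,get_calibration(n))
    cv2.imwrite(f"pics/{n}0.png",get_image(n)[:,:,::-1])
E
```

```text
pics
{'time': 0.0, 'q': array([ 1.17335530e+00,  4.91568023e-01,  1.55946006e+00, -2.05036174e-06,
        1.09168361e+00, -1.05623575e-01]), 'qd': array([-0.00187531,  0.00021547,  0.00052628, -0.00027514, -0.00032299,
        0.00021958]), 'joint_torque': array([-3.05780559e-03, -6.18444943e+01, -2.61593395e+01, -1.81035998e-04,
        4.01528785e-03,  1.54380285e-06]), 'position': array([0.17972384, 0.59839482, 0.25571881]), 'orientation': array([ 0.69949529,  0.10242366,  0.69969099, -0.10319036]), 'contact_force': array([0.65992713, 0.50857356, 0.05486688]), 'wrist_torque': array([-0.02592161, -0.00524614,  0.03149495]), 'grip_width': 0.08559598771124377} 0.025
scene {'mtx': array([[361.02000379,   0.        , 255.56952269],
       [  0.        , 361.02000379, 189.36994894],
       [  0.        ,   0.        ,   1.        ]]), 'eye': array([ 1.20749794, -0.55245672,  0.71718701]), 'attitude': array([-0.39665049,  0.83081018,  0.34862576, -0.17573537])}
top {'mtx': array([[482.3061333 ,   0.        , 264.10373066],
       [  0.        , 482.3061333 , 186.60145791],
       [  0.        ,   0.        ,   1.        ]]), 'eye': array([ 0.47980392, -0.0116186 ,  1.31769566]), 'attitude': array([-0.04103286,  0.70719509, -0.70524252,  0.02871214])}
wrist {'mtx': array([[286.10145843,   0.        , 252.97811127],
       [  0.        , 286.10145843, 191.57405932],
       [  0.        ,   0.        ,   1.        ]]), 'eye': array([0.10773547, 0.61946389, 0.37363299]), 'attitude': array([0.11889193, 0.79339284, 0.59030757, 0.08904765])}
```

View pics/top0.png

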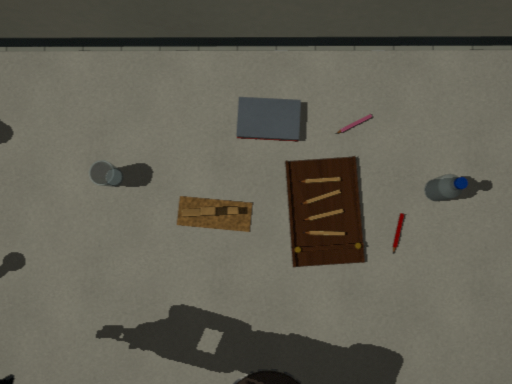

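View pics/scene0.png

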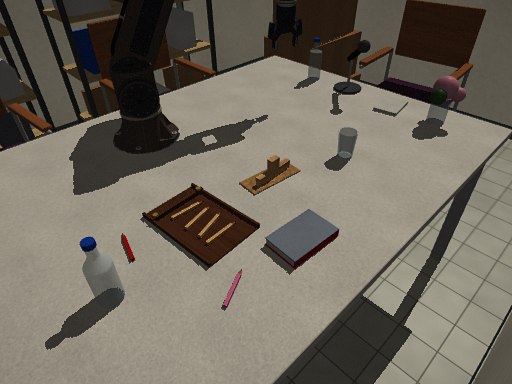

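View pics/wrist0.png

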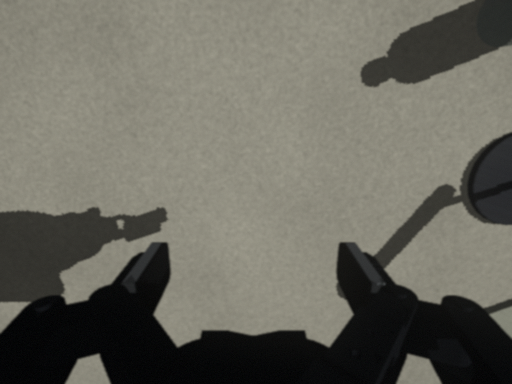

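```bash
cat > h.py <<'E'
import numpy as np, cv2
from scipy.spatial.transform import Rotation as R
from plant import *
def rot(q): q=np.asarray(q); return R.from_quat([q[1],q[2],q[3],q[0]])
def cast(cal,px,z):
    px=np.atleast_2d(np.asarray(px,float))
    d=np.c_[px,np.ones(len(px))]@np.linalg.inv(cal['mtx']).T
    d=rot(cal['attitude']).apply(d); e=np.asarray(cal['eye'])
    return e+d*((z-e[2])/d[:,2])[:,None]
def proj(cal,P):
    p=rot(cal['attitude']).inv().apply(np.atleast_2d(P)-cal['eye'])@np.asarray(cal['mtx']).T
    return p[:,:2]/p[:,2:]
E
python3 - <<'E'
from h import *
im=cv2.imread('pics/top0.png')
a=cv2.resize(im[145:275,280:372],None,fx=4.4,fy=4.4,interpolation=cv2.INTER_CUBIC)
b=cv2.resize(im[185:245,170:262],None,fx=4.4,fy=4.4,interpolation=cv2.INTER_CUBIC)
cv2.imwrite('pics/c1.png',a);cv2.imwrite('pics/c2.png',b)
c=cv2.imread('pics/scene0.png')
cv2.imwrite('pics/c3.png',cv2.resize(c[140:270,130:310],None,fx=4.2,fy=4.2,interpolation=cv2.INTER_CUBIC))
E
```

```text
(no output)
```

View pics/c1.png

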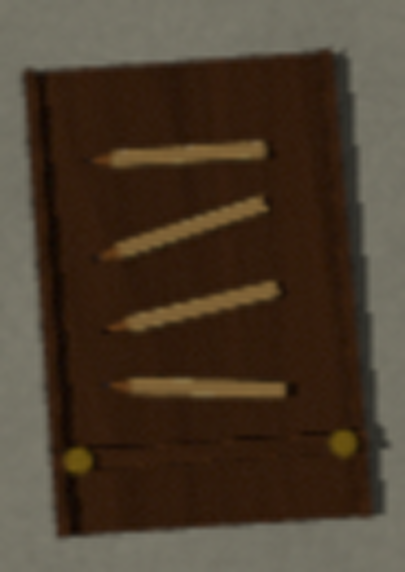

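View pics/c2.png

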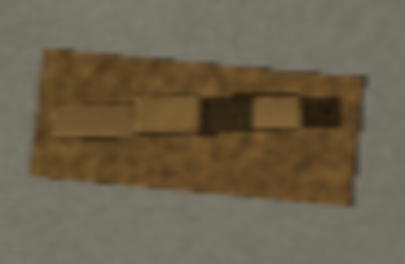

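View pics/c3.png

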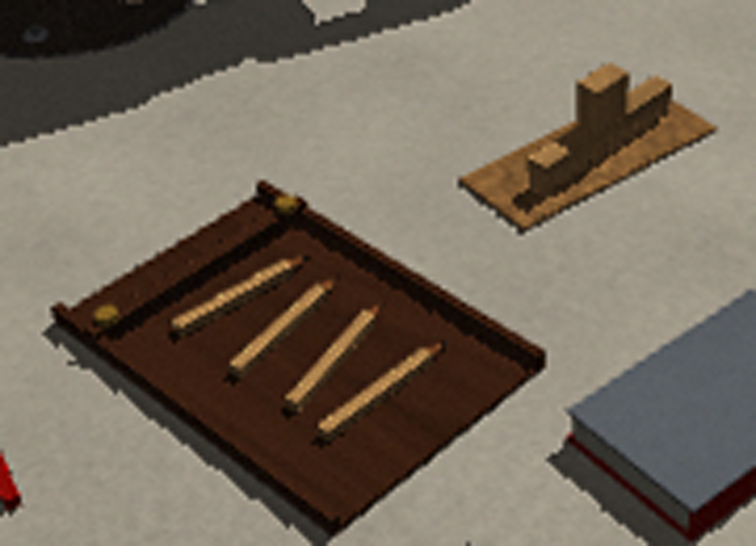

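Run:
```python
from h import *
im=cv2.imread('pics/top0.png'); cal=get_calibration('top')
hsv=cv2.cvtColor(im,cv2.COLOR_BGR2HSV)
def big(m,roi):
    M=np.zeros_like(m); x0,x1,y0,y1=roi; M[y0:y1,x0:x1]=m[y0:y1,x0:x1]
    c,_=cv2.findContours(M,cv2.RETR_EXTERNAL,cv2.CHAIN_APPROX_NONE); return max(c,key=cv2.contourArea)
sat=cv2.inRange(hsv,(0,90,10),(30,255,255))
def rect(c,z):
    w=cast(cal,c.reshape(-1,2),z)[:,:2]
    r=cv2.minAreaRect((w*1000).astype(np.float32)); return r
c=big(sat,(275,380,140,280)); 
for z in (.006,.016): print('tray',z,rect(c,z))
tr=rect(c,.013)
c=big(sat,(170,262,185,245)); print('mat',rect(c,.004))
# pencils
pm=cv2.inRange(hsv,(0,60,75),(30,255,255))
pm[:, :295]=0; pm[:,358:]=0; pm[:165]=0; pm[240:]=0
n,l,s,ce=cv2.connectedComponentsWithStats(pm)
for i in range(1,n):
    if s[i,4]<20: continue
    ys,xs=np.where(l==i); w=cast(cal,np.c_[xs,ys],.016)[:,:2]
    m=w.mean(0); u=np.linalg.svd(w-m)[2][0]; t=(w-m)@u
    print('pencil',m.round(4),'ang',np.degrees(np.arctan2(u[1],u[0])).round(1),'len',np.ptp(t).round(3), s[i,4])
# rake px in crop c2
def c2(p): return [p[0]/4.4+170-.4,p[1]/4.4+185-.4]
for name,p,z in [('block tl',(137,97),.074),('block bl',(135,134),.074),('block tr',(201,97),.074),('block br',(200,134),.074),('bar l t',(52,107),.034),('bar l b',(52,138),.034),('bar r t',(300,97),.034),('bar r b',(300,130),.034)]:
    print(name,cast(cal,c2(p),z)[0].round(4))
def c1(p): return [p[0]/4.4+280-.4,p[1]/4.4+145-.4]
for p in [(78,460),(343,443)]: print('knob',cast(cal,c1(p),.022)[0].round(4))
for p in [(200,442),(200,470),(200,462)]: print('rail',cast(cal,c1(p),.0205)[0].round(4))
for p in [(25,70),(58,535),(330,50),(380,515)]: print('corner',cast(cal,c1(p),.013)[0].round(4))
for n,p in [('tumbler',(113,177)),('bottle',(461,183)),('book',(269,118))]: print(n,cast(cal,p,.0 )[0].round(3))
cr=im[145:275,280:372]; g=cv2.createCLAHE(4,(2,2)).apply(cr[:,:,2]); cv2.imwrite('pics/c4.png',cv2.resize(g,None,fx=4.4,fy=4.4,interpolation=cv2.INTER_CUBIC))
```

```text
tray 0.006 ((544.3303833007812, -152.4125518798828), (288.1993103027344, 193.1655731201172), 4.046265125274658)
tray 0.016 ((543.8385009765625, -151.3392333984375), (286.002197265625, 191.6929168701172), 4.046258449554443)
mat ((536.0989379882812, 147.10247802734375), (199.91033935546875, 80.04084777832031), 84.84738159179688)
pencil [ 0.6284 -0.1442] ang -85.9 len 0.101 136
pencil [ 0.5822 -0.1448] ang 108.1 len 0.104 141
pencil [ 0.534  -0.1514] ang -76.3 len 0.103 138
pencil [ 0.4849 -0.153 ] ang -91.2 len 0.102 140
block tl [0.5505 0.1741 0.074 ]
block bl [0.5288 0.1749 0.074 ]
block tr [0.5506 0.1364 0.074 ]
block br [0.5289 0.1367 0.074 ]
bar l t [0.5466 0.2317 0.034 ]
bar l b [0.5278 0.2313 0.034 ]
bar r t [0.553 0.081 0.034]
bar r b [0.533  0.0808 0.034 ]
knob [ 0.4409 -0.0779  0.022 ]
knob [ 0.4517 -0.2379  0.022 ]
rail [ 0.452  -0.1518  0.0205]
rail [ 0.4351 -0.1516  0.0205]
rail [ 0.4399 -0.1517  0.0205]
corner [ 0.6807 -0.0462  0.013 ]
corner [ 0.3954 -0.066   0.013 ]
corner [ 0.6934 -0.2351  0.013 ]
corner [ 0.4083 -0.2611  0.013 ]
tumbler [0.636 0.43  0.   ]
bottle [ 0.621 -0.526  0.   ]
book [ 0.802 -0.001  0.   ]
```

View pics/c4.png

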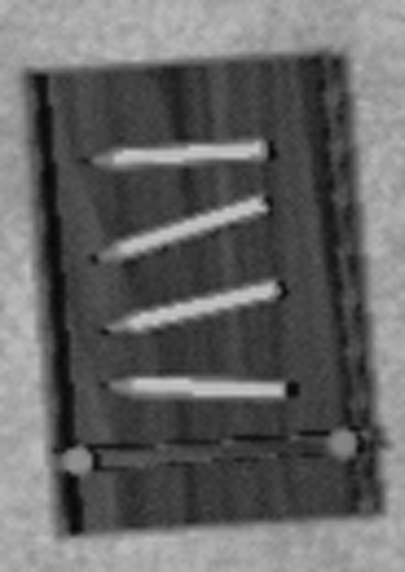

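```bash
cat >> h.py <<'E'
def goto(P,yaw,s=None):
    """tool deltas (in tool axes) from present to TCP P with tool y at yaw deg (mod 180), tool x down"""
    s=s or state(); T=rot(s['orientation']); M=T.as_matrix()
    d=T.inv().apply(np.asarray(P)-s['position'])
    best=None
    for k in (0,180):
        a=np.radians(yaw+k); y=np.array([np.cos(a),np.sin(a),0]); x=np.array([0,0,-1.]); G=np.c_[x,y,np.cross(x,y)]
        rv=np.degrees(R.from_matrix(M.T@G).as_rotvec())
        if best is None or np.linalg.norm(rv)<np.linalg.norm(best): best=rv
    print('t',s['time'],'pos',s['position'].round(4),'yaw y',np.degrees(np.arctan2(M[1,1],M[0,1])).round(2),'down',M[:,0].round(4),'q',np.round(s['q'],3),'F',s['contact_force'].round(2),'tq',s['wrist_torque'].round(3),'w',round(s['grip_width'],4))
    print('tool delta mm',(d*1000).round(1),'rotvec deg',best.round(2), 'dist',np.linalg.norm(d).round(4))
    return M,d,best
E
python3 - <<'E'
from h import *
M,_,_=goto([.5397,.1557,.15],2.2); print(M.round(3))
E
```

```text
t 0.15 pos [0.1797 0.5985 0.2559] yaw y 73.28 down [-3.e-04 -8.e-04 -1.e+00] q [ 1.173  0.491  1.559  0.     1.092 -0.106] F [-0.49 -0.98  0.24] tq [ 0.02  -0.009 -0.018] w 0.0853
tool delta mm [ 106.1 -320.4  472.1] rotvec deg [7.108e+01 2.000e-02 4.000e-02] dist 0.5804
[[-0.     0.288  0.958]
 [-0.001  0.958 -0.288]
 [-1.    -0.001 -0.   ]]
```

```bash
python3 -m creep '[{"dy":-0.0267,"dz":0.0393},{"dy":-0.0267,"dz":0.0393},{"dy":-0.0267,"dz":0.0393},{"dy":-0.0267,"dz":0.0393},{"dy":-0.0267,"dz":0.0393},{"dy":-0.0267,"dz":0.0393},{"dy":-0.0267,"dz":0.0393},{"dy":-0.0267,"dz":0.0393},{"dy":-0.0267,"dz":0.0393},{"dy":-0.0267,"dz":0.0393},{"dy":-0.0267,"dz":0.0393},{"dy":-0.0267,"dz":0.0393}]' 1 100
python3 -m creep '[{"ax":7.9},{"ax":7.9},{"ax":7.9},{"ax":7.9},{"ax":7.9},{"ax":7.9},{"ax":7.9},{"ax":7.9},{"ax":7.9},{"ax":0},{"ax":0}]'
python3 - <<'E'
from h import *
M,_,_=goto([.5397,.1557,.064],2.2); print(M.round(3))
c=get_calibration('wrist'); im=get_image('wrist')[:,:,::-1]; cv2.imwrite('pics/w1.png',im)
print(proj(c,[[.5397,.1557,.074],[.5397-.011,.1557,.074],[.5397+.011,.1557,.074]]))
print(c)
E
```

```text
t 0.15 pos [0.1797 0.5985 0.2559] yaw y 73.28 down [-3.e-04 -8.e-04 -1.e+00] q [ 1.173  0.491  1.559  0.     1.092 -0.106] F [-0.49 -0.98  0.24] tq [ 0.02  -0.009 -0.018] w 0.0853
tool delta mm [ 192.1 -320.3  472.2] rotvec deg [7.108e+01 2.000e-02 4.000e-02] dist 0.602
[[-0.     0.288  0.958]
 [-0.001  0.958 -0.288]
 [-1.    -0.001 -0.   ]]
[[ 47.77146993 470.00626408]
 [ 44.30140623 465.45793533]
 [ 51.19373349 474.49193959]]
{'mtx': array([[286.10145843,   0.        , 252.97811127],
       [  0.        , 286.10145843, 191.57405932],
       [  0.        ,   0.        ,   1.        ]]), 'eye': array([0.1077413 , 0.61947751, 0.37371334]), 'attitude': array([0.118849  , 0.79339931, 0.59029658, 0.08912015])}schema error: expected keys dx, dy, dz, ax, ay, az
schema error: expected keys dx, dy, dz, ax, ay, az
```

View pics/w1.png

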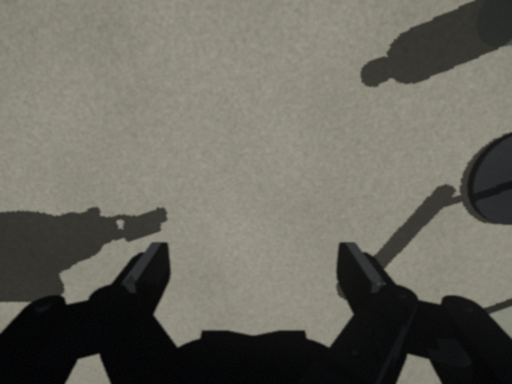

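Candidates (top view): the rake is the only wooden block-and-bar, on the cork mat at (215,212), seen in crop c2. The pencils are the four plain wood ones in the tray, at (322,180), (322,197), (324,215) and (327,233), seen in crop c1. The look-alikes are the pink pencil at (355,124) and the red one at (398,233). Both are outside the tray, so I'll leave them alone.

```bash
python3 -m creep '[{"dx":0,"dy":-0.0267,"dz":0.0393,"ax":0,"ay":0,"az":0},{"dx":0,"dy":-0.0267,"dz":0.0393,"ax":0,"ay":0,"az":0},{"dx":0,"dy":-0.0267,"dz":0.0393,"ax":0,"ay":0,"az":0},{"dx":0,"dy":-0.0267,"dz":0.0393,"ax":0,"ay":0,"az":0},{"dx":0,"dy":-0.0267,"dz":0.0393,"ax":0,"ay":0,"az":0},{"dx":0,"dy":-0.0267,"dz":0.0393,"ax":0,"ay":0,"az":0},{"dx":0,"dy":-0.0267,"dz":0.0393,"ax":0,"ay":0,"az":0},{"dx":0,"dy":-0.0267,"dz":0.0393,"ax":0,"ay":0,"az":0},{"dx":0,"dy":-0.0267,"dz":0.0393,"ax":0,"ay":0,"az":0},{"dx":0,"dy":-0.0267,"dz":0.0393,"ax":0,"ay":0,"az":0},{"dx":0,"dy":-0.0267,"dz":0.0393,"ax":0,"ay":0,"az":0},{"dx":0,"dy":-0.0267,"dz":0.0393,"ax":0,"ay":0,"az":0}]' 1 100
python3 -m creep '[{"dx":0,"dy":0,"dz":0,"ax":7.9,"ay":0,"az":0},{"dx":0,"dy":0,"dz":0,"ax":7.9,"ay":0,"az":0},{"dx":0,"dy":0,"dz":0,"ax":7.9,"ay":0,"az":0},{"dx":0,"dy":0,"dz":0,"ax":7.9,"ay":0,"az":0},{"dx":0,"dy":0,"dz":0,"ax":7.9,"ay":0,"az":0},{"dx":0,"dy":0,"dz":0,"ax":7.9,"ay":0,"az":0},{"dx":0,"dy":0,"dz":0,"ax":7.9,"ay":0,"az":0},{"dx":0,"dy":0,"dz":0,"ax":7.9,"ay":0,"az":0},{"dx":0,"dy":0,"dz":0,"ax":7.9,"ay":0,"az":0},{"dx":0,"dy":0,"dz":0,"ax":0,"ay":0,"az":0},{"dx":0,"dy":0,"dz":0,"ax":0,"ay":0,"az":0}]'
python3 - <<'E'
from h import *
M,_,_=goto([.5397,.1557,.064],2.2); print(M.round(3))
c=get_calibration('wrist'); im=get_image('wrist')[:,:,::-1]; cv2.imwrite('pics/w2.png',im)
print(proj(c,[[.5397,.1557,.074],[.5397-.011,.1557,.074],[.5397+.011,.1557,.074]]))
print(c['eye'])
E
```

```text
time: 1.4
position: [0.5402, 0.1543, 0.2563]
orientation: [0.7, 0.103, 0.7, -0.103]
contact_force: [0.5, 0.3, -0.4]
grip_width: 0.0853
time: 2.5
position: [0.5392, 0.1561, 0.2562]
orientation: [0.51, 0.489, 0.51, -0.489]
contact_force: [0.5, 0.3, 0.1]
grip_width: 0.0853
t 2.5 pos [0.5392 0.1561 0.2562] yaw y 2.41 down [-2.e-04  1.e-04 -1.e+00] q [0.164 0.401 1.717 0.    1.024 0.122] F [0.52 0.31 0.09] tq [ 0.008  0.007 -0.059] w 0.0853
tool delta mm [192.2   0.5   0.4] rotvec deg [ 0.21 -0.    0.01] dist 0.1922
[[-0.     0.999  0.042]
 [ 0.     0.042 -0.999]
 [-1.    -0.    -0.   ]]
[[253.40602448 176.59976728]
 [243.21978136 176.17932306]
 [263.58280743 177.01982103]]
[0.5358663  0.23032209 0.37407444]
```

View pics/w2.png

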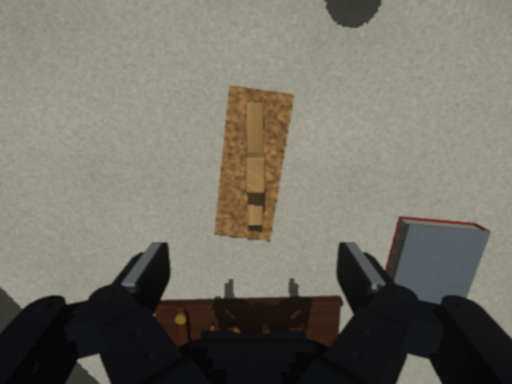

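Run:
```python
from h import *
im=cv2.imread('pics/w2.png')
cv2.imwrite('pics/c5.png',cv2.resize(im[80:245,205:305],None,fx=3.6,fy=3.6,interpolation=cv2.INTER_CUBIC))
```

```text
(no output)
```

View pics/c5.png

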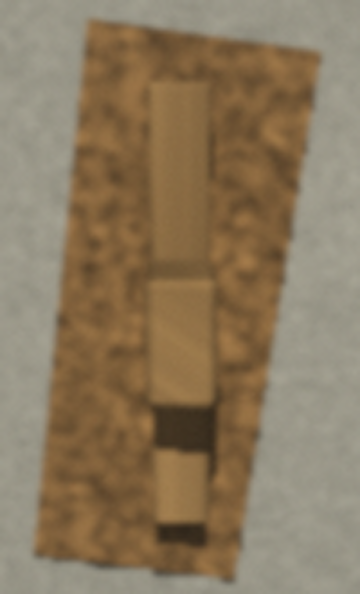

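Run:
```python
from h import *
c=get_calibration('wrist')
f=lambda p:[(p[0]+.5)/3.6+205-.5,(p[1]+.5)/3.6+80-.5]
for n,p,z in [('bar tl',(152,82),.034),('bar tr',(211,82),.034),('bar bl',(156,522),.034),('bar br',(205,522),.034),('blk tl',(149,280),.074),('blk tr',(214,280),.074),('blk bl',(150,405),.074),('blk br',(215,405),.074),('mat',(88,20),.004),('mat',(320,52),.004),('mat',(235,580),.004),('mat',(38,555),.004)]:
    print(n,cast(c,f(p),z)[0].round(4))
```

```text
bar tl [0.5291 0.232  0.034 ]
bar tr [0.5477 0.2328 0.034 ]
bar bl [0.536  0.0818 0.034 ]
bar br [0.5535 0.0826 0.034 ]
blk tl [0.531  0.1762 0.074 ]
blk tr [0.5501 0.177  0.074 ]
blk bl [0.5327 0.1378 0.074 ]
blk br [0.5525 0.1387 0.074 ]
mat [0.5062 0.2512 0.004 ]
mat [0.5853 0.2443 0.004 ]
mat [0.5682 0.0451 0.004 ]
mat [0.4901 0.0527 0.004 ]
```

```bash
python3 -m creep '[{"dx":0.04,"dy":0.0013,"dz":0,"ax":0,"ay":0,"az":0},{"dx":0.04,"dy":0,"dz":0,"ax":0,"ay":0,"az":0},{"dx":0.04,"dy":0,"dz":0,"ax":0,"ay":0,"az":0},{"dx":0.035,"dy":0,"dz":0,"ax":0,"ay":0,"az":0},{"dx":0.025,"dy":0,"dz":0,"ax":0,"ay":0,"az":0},{"dx":0.012,"dy":0,"dz":0,"ax":0,"ay":0,"az":0},{"dx":0,"dy":0,"dz":0,"ax":0,"ay":0,"az":0},{"dx":0,"dy":0,"dz":0,"ax":0,"ay":0,"az":0}]' 1 100
python3 -m creep '[{"dx":0,"dy":0,"dz":0,"ax":0,"ay":0,"az":0},{"dx":0,"dy":0,"dz":0,"ax":0,"ay":0,"az":0},{"dx":0,"dy":0,"dz":0,"ax":0,"ay":0,"az":0},{"dx":0,"dy":0,"dz":0,"ax":0,"ay":0,"az":0},{"dx":0,"dy":0,"dz":0,"ax":0,"ay":0,"az":0},{"dx":0,"dy":0,"dz":0,"ax":0,"ay":0,"az":0},{"dx":0,"dy":0,"dz":0,"ax":0,"ay":0,"az":0},{"dx":0,"dy":0,"dz":0,"ax":0,"ay":0,"az":0}]' 0 100
python3 - <<'E'
from h import *
goto([.5397,.1557,.064],2.2)
cv2.imwrite('pics/s2.png',cv2.resize(get_image('scene')[110:240,180:360,::-1],None,fx=4,fy=4))
E
```

```text
time: 3.35
position: [0.541, 0.1562, 0.0652]
orientation: [0.51, 0.49, 0.509, -0.49]
contact_force: [0.1, -0.3, -0.2]
grip_width: 0.0856
time: 4.15
position: [0.5407, 0.1562, 0.0649]
orientation: [0.51, 0.491, 0.509, -0.49]
contact_force: [-0.8, -0.4, 5.8]
grip_width: 0.021
t 4.15 pos [0.5407 0.1562 0.0649] yaw y 2.18 down [ 7.e-04  2.e-04 -1.e+00] q [0.164 0.665 1.876 0.    0.6   0.126] F [-0.77 -0.35  5.83] tq [-0.031  0.227 -0.01 ] w 0.021
tool delta mm [ 0.9 -1.1  0.4] rotvec deg [-0.02 -0.01 -0.04] dist 0.0014
```

View pics/s2.png

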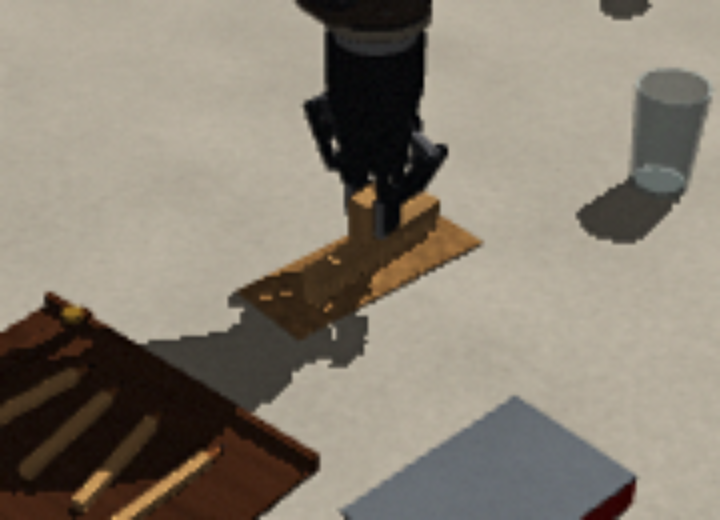

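```bash
python3 -m creep '[{"dx":-0.01,"dy":0,"dz":0,"ax":0,"ay":0,"az":0},{"dx":-0.025,"dy":0,"dz":0,"ax":0,"ay":0,"az":0},{"dx":-0.025,"dy":0,"dz":0,"ax":0,"ay":0,"az":0},{"dx":0,"dy":0,"dz":0,"ax":-1.87,"ay":0,"az":0},{"dx":0,"dy":0,"dz":0,"ax":0,"ay":0,"az":0},{"dx":0,"dy":0,"dz":0,"ax":0,"ay":0,"az":0}]'
python3 - <<'E'
from h import *
goto([.6678,-.1433,.09],4.05)
E
```

```text
time: 4.8
position: [0.5404, 0.1561, 0.1243]
orientation: [0.517, 0.482, 0.517, -0.482]
contact_force: [-0.0, -0.6, -1.3]
grip_width: 0.0209
t 4.8 pos [0.5404 0.1561 0.1243] yaw y 4.0 down [-4.e-04  0.e+00 -1.e+00] q [0.164 0.572 1.842 0.    0.728 0.094] F [-0.03 -0.64 -1.32] tq [-0.019 -0.023  0.008] w 0.0209
tool delta mm [ 34.2 106.3 307.6] rotvec deg [-0.05 -0.    0.02] dist 0.3272
```

```bash
python3 -m creep '[{"dx":0,"dy":0.006,"dz":0.015,"ax":0,"ay":0,"az":0},{"dx":0,"dy":0.0118,"dz":0.034,"ax":0,"ay":0,"az":0},{"dx":0,"dy":0.0118,"dz":0.034,"ax":0,"ay":0,"az":0},{"dx":0,"dy":0.0118,"dz":0.034,"ax":0,"ay":0,"az":0},{"dx":0,"dy":0.0118,"dz":0.034,"ax":0,"ay":0,"az":0},{"dx":0,"dy":0.0118,"dz":0.034,"ax":0,"ay":0,"az":0},{"dx":0,"dy":0.0118,"dz":0.034,"ax":0,"ay":0,"az":0},{"dx":0,"dy":0.0118,"dz":0.034,"ax":0,"ay":0,"az":0},{"dx":0,"dy":0.0117,"dz":0.034,"ax":0,"ay":0,"az":0},{"dx":0.0,"dy":0.006,"dz":0.0206,"ax":0,"ay":0,"az":0},{"dx":0,"dy":0,"dz":0,"ax":0,"ay":0,"az":0},{"dx":0,"dy":0,"dz":0,"ax":0,"ay":0,"az":0}]'
python3 - <<'E'
from h import *
goto([.6678,-.1433,.0685],4.05)
im=get_image('top')[:,:,::-1]; cv2.imwrite('pics/t3.png',cv2.resize(im[125:285,270:385],None,fx=3.7,fy=3.7,interpolation=cv2.INTER_CUBIC))
im=get_image('wrist')[:,:,::-1]; cv2.imwrite('pics/w3.png',im)
E
```

```text
time: 6.0
position: [0.6678, -0.1439, 0.1234]
orientation: [0.516, 0.482, 0.518, -0.483]
contact_force: [-0.4, 0.4, -0.9]
grip_width: 0.021
t 6.0 pos [ 0.6678 -0.1439  0.1234] yaw y 3.97 down [-1.5e-03  6.0e-04 -1.0e+00] q [-0.309  0.712  1.523  0.     0.908 -0.378] F [-0.41  0.35 -0.92] tq [ 0.06   0.044 -0.03 ] w 0.021
tool delta mm [54.9  0.1 -0.6] rotvec deg [-0.08 -0.04  0.08] dist 0.0549
```

View pics/t3.png

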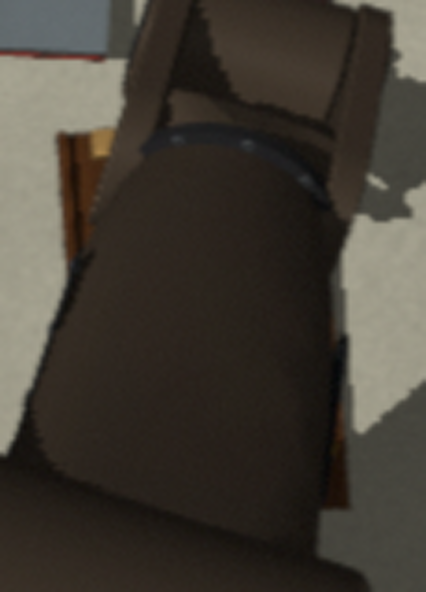

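View pics/w3.png

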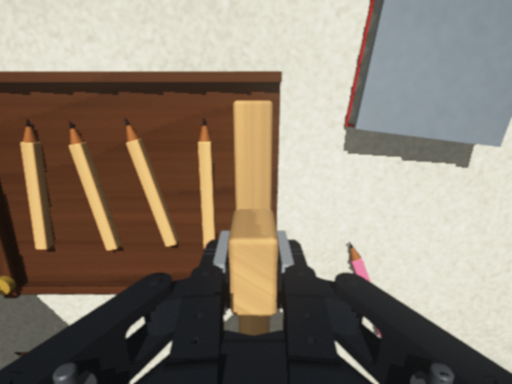

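Run:
```python
from h import *
c=get_calibration('wrist'); o=np.array([.5631,-.1507]); a=np.radians(4.05); Rm=np.array([[np.cos(a),np.sin(a)],[-np.sin(a),np.cos(a)]])
for n,p,z in [('end',(279,150),.006),('wall top outer',(100,72),.016),('wall top inner',(100,81),.016),('wall outer top rt',(281,72),.016),('near wall',(100,293),.016),('p4 r',(214,230),.016),('p4 r',(211,142),.016),('bar l',(236,101),.0965),('bar r',(272,101),.0965),('bar bl',(234,208),.0965),('bar br',(276,208),.0965)]:
    w=cast(c,p,z)[0]; print(n,w.round(4),'tray',(Rm@(w[:2]-o)).round(4))
```

```text
end [ 0.6864 -0.103   0.006 ] tray [0.1264 0.0389]
wall top outer [ 0.5491 -0.054   0.016 ] tray [-0.0071  0.0975]
wall top inner [ 0.5486 -0.0602  0.016 ] tray [-0.0081  0.0913]
wall outer top rt [ 0.6813 -0.0445  0.016 ] tray [0.1254 0.0976]
near wall [ 0.5332 -0.2452  0.016 ] tray [-0.0365 -0.0921]
p4 r [ 0.6364 -0.1741  0.016 ] tray [ 0.0714 -0.0285]
p4 r [ 0.6316 -0.0991  0.016 ] tray [0.072  0.0467]
bar l [ 0.6541 -0.0676  0.0965] tray [0.0967 0.0765]
bar r [ 0.6715 -0.0664  0.0965] tray [0.1141 0.0765]
bar bl [ 0.656  -0.1227  0.0965] tray [0.0947 0.0213]
bar br [ 0.6787 -0.1211  0.0965] tray [0.1174 0.0213]
```

```bash
python3 -m creep '[{"dx":0.02,"dy":0,"dz":-0.0006,"ax":0,"ay":0,"az":0},{"dx":0.015,"dy":0,"dz":0,"ax":0,"ay":0,"az":0},{"dx":0.01,"dy":0,"dz":0,"ax":0,"ay":0,"az":0},{"dx":0.006,"dy":0,"dz":0,"ax":0,"ay":0,"az":0},{"dx":0.003,"dy":0,"dz":0,"ax":0,"ay":0,"az":0},{"dx":0,"dy":0,"dz":0,"ax":0,"ay":0,"az":0},{"dx":0,"dy":0,"dz":0,"ax":0,"ay":0,"az":0}]'
python3 - <<'E'
from h import *
goto([.6678,-.1433,.0685],4.05)
E
```

```text
time: 6.8
position: [0.6685, -0.1426, 0.0708]
orientation: [0.518, 0.482, 0.517, -0.482]
contact_force: [-0.0, 1.1, -2.0]
grip_width: 0.0205
t 6.8 pos [ 0.6685 -0.1426  0.0708] yaw y 4.05 down [ 7.e-04 -1.e-04 -1.e+00] q [-0.307  0.777  1.552  0.     0.812 -0.378] F [-0.05  1.12 -1.97] tq [-0.021 -0.015 -0.   ] w 0.0205
tool delta mm [ 2.3 -0.8  0.6] rotvec deg [-0.    0.01 -0.04] dist 0.0025
```

```bash
python3 -m creep '[{"dx":0.0015,"dy":0,"dz":0.0003,"ax":0,"ay":0,"az":0},{"dx":0.0005,"dy":0,"dz":0,"ax":0,"ay":0,"az":0},{"dx":0,"dy":-0.002,"dz":0,"ax":0,"ay":0,"az":0},{"dx":0,"dy":-0.003,"dz":0,"ax":0,"ay":0,"az":0},{"dx":0,"dy":-0.004,"dz":0,"ax":0,"ay":0,"az":0},{"dx":0,"dy":-0.004,"dz":0,"ax":0,"ay":0,"az":0},{"dx":0,"dy":-0.004,"dz":0,"ax":0,"ay":0,"az":0},{"dx":0,"dy":-0.004,"dz":0,"ax":0,"ay":0,"az":0},{"dx":0,"dy":-0.004,"dz":0,"ax":0,"ay":0,"az":0},{"dx":0,"dy":-0.004,"dz":0,"ax":0,"ay":0,"az":0},{"dx":0,"dy":-0.004,"dz":0,"ax":0,"ay":0,"az":0},{"dx":0,"dy":-0.004,"dz":0,"ax":0,"ay":0,"az":0}]'
python3 - <<'E'
from h import *
goto([.6678,-.1433,.0685],4.05)
im=get_image('wrist')[:,:,::-1]; cv2.imwrite('pics/w4.png',im)
im=get_image('scene')[:,:,::-1]; cv2.imwrite('pics/s4.png',cv2.resize(im[170:280,120:290],None,fx=4.5,fy=4.5,interpolation=cv2.INTER_CUBIC))
E
```

```text
time: 8.0
position: [0.6311, -0.1455, 0.0683]
orientation: [0.517, 0.482, 0.517, -0.482]
contact_force: [0.5, -1.4, -1.9]
grip_width: 0.0208
t 8.0 pos [ 0.6311 -0.1455  0.0683] yaw y 4.05 down [ 1.e-04  1.e-04 -1.e+00] q [-0.329  0.742  1.652  0.     0.747 -0.399] F [ 0.54 -1.36 -1.91] tq [-0.    -0.062  0.036] w 0.0208
tool delta mm [-0.2 36.8  0.4] rotvec deg [-0.   -0.   -0.01] dist 0.0368
```

View pics/w4.png

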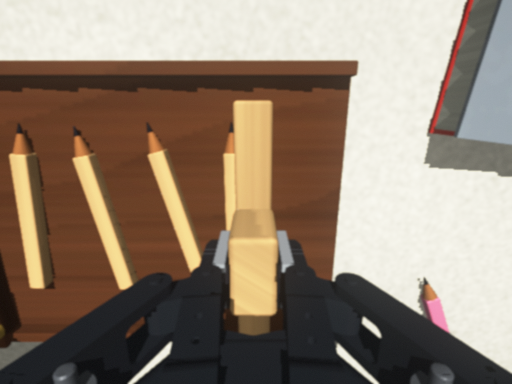

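View pics/s4.png

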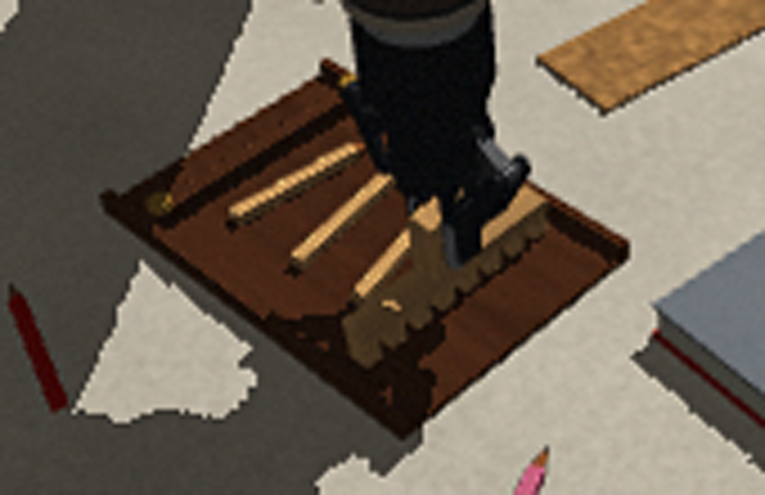

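```bash
python3 -m creep '[{"dx":0,"dy":-0.004,"dz":0,"ax":0,"ay":0,"az":0},{"dx":0,"dy":-0.004,"dz":0,"ax":0,"ay":0,"az":0},{"dx":0,"dy":-0.004,"dz":0,"ax":0,"ay":0,"az":0},{"dx":0,"dy":-0.004,"dz":0,"ax":0,"ay":0,"az":0},{"dx":0,"dy":-0.004,"dz":0,"ax":0,"ay":0,"az":0},{"dx":0,"dy":-0.004,"dz":0,"ax":0,"ay":0,"az":0},{"dx":0,"dy":-0.004,"dz":0,"ax":0,"ay":0,"az":0},{"dx":0,"dy":-0.004,"dz":0,"ax":0,"ay":0,"az":0},{"dx":0,"dy":-0.004,"dz":0,"ax":0,"ay":0,"az":0},{"dx":0,"dy":-0.004,"dz":0,"ax":0,"ay":0,"az":0},{"dx":0,"dy":-0.004,"dz":0,"ax":0,"ay":0,"az":0},{"dx":0,"dy":-0.004,"dz":0,"ax":0,"ay":0,"az":0}]'
python3 - <<'E'
from h import *
goto([.6678,-.1433,.0685],4.05)
im=get_image('wrist')[:,:,::-1]; cv2.imwrite('pics/w5.png',im)
E
```

```text
time: 9.3
position: [0.5832, -0.1489, 0.0683]
orientation: [0.517, 0.482, 0.517, -0.482]
contact_force: [0.8, -0.0, -1.4]
grip_width: 0.0209
t 9.3 pos [ 0.5832 -0.1489  0.0683] yaw y 4.05 down [ 0.e+00  1.e-04 -1.e+00] q [-0.36   0.696  1.774  0.     0.672 -0.431] F [ 0.84 -0.01 -1.36] tq [ 0.01  -0.04   0.014] w 0.0209
tool delta mm [-0.2 84.8  0.4] rotvec deg [ 0.   -0.01 -0.  ] dist 0.0848
```

View pics/w5.png

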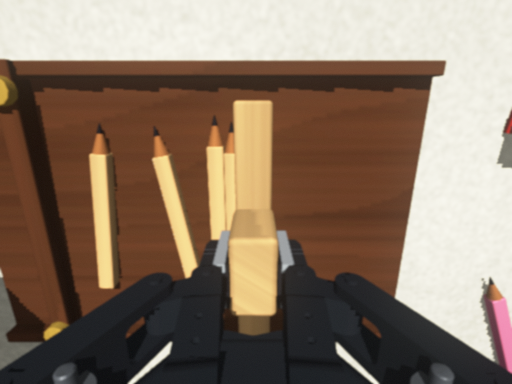

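```bash
python3 -m creep '[{"dx":0,"dy":-0.004,"dz":0,"ax":0,"ay":0,"az":0},{"dx":0,"dy":-0.004,"dz":0,"ax":0,"ay":0,"az":0},{"dx":0,"dy":-0.004,"dz":0,"ax":0,"ay":0,"az":0},{"dx":0,"dy":-0.004,"dz":0,"ax":0,"ay":0,"az":0},{"dx":0,"dy":-0.004,"dz":0,"ax":0,"ay":0,"az":0},{"dx":0,"dy":-0.004,"dz":0,"ax":0,"ay":0,"az":0},{"dx":0,"dy":-0.004,"dz":0,"ax":0,"ay":0,"az":0},{"dx":0,"dy":-0.004,"dz":0,"ax":0,"ay":0,"az":0},{"dx":0,"dy":-0.004,"dz":0,"ax":0,"ay":0,"az":0},{"dx":0,"dy":-0.004,"dz":0,"ax":0,"ay":0,"az":0},{"dx":0,"dy":-0.004,"dz":0,"ax":0,"ay":0,"az":0},{"dx":0,"dy":-0.004,"dz":0,"ax":0,"ay":0,"az":0}]'
python3 - <<'E'
from h import *
goto([.6678,-.1433,.0685],4.05)
im=get_image('wrist')[:,:,::-1]; cv2.imwrite('pics/w6.png',im)
c=get_calibration('wrist'); o=np.array([.5631,-.1507]); a=np.radians(4.05); Rm=np.array([[np.cos(a),np.sin(a)],[-np.sin(a),np.cos(a)]])
E
```

```text
time: 10.55
position: [0.5353, -0.1523, 0.0683]
orientation: [0.517, 0.482, 0.517, -0.482]
contact_force: [-0.2, 0.4, -0.6]
grip_width: 0.021
t 10.55 pos [ 0.5353 -0.1523  0.0683] yaw y 4.05 down [ 0.e+00  1.e-04 -1.e+00] q [-0.396  0.654  1.89   0.     0.598 -0.467] F [-0.24  0.38 -0.6 ] tq [ 0.012 -0.041  0.019] w 0.021
tool delta mm [ -0.2 132.8   0.4] rotvec deg [ 0.   -0.01 -0.  ] dist 0.1328
```

View pics/w6.png

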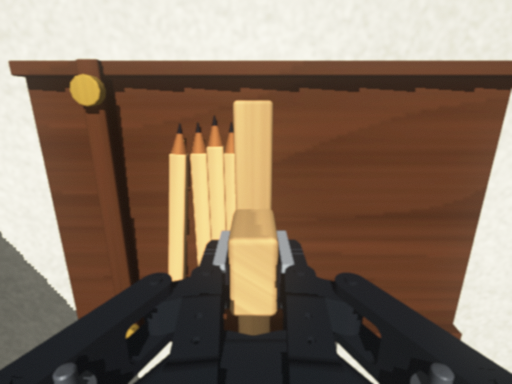

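Run:
```python
from h import *
c=get_calibration('wrist'); o=np.array([.5631,-.1507]); a=np.radians(4.05); Rm=np.array([[np.cos(a),np.sin(a)],[-np.sin(a),np.cos(a)]])
for n,p,z in [('rail in',(105,107),.0205),('rail in',(125,225),.0205),('rail in',(131,270),.0205),('p1 left',(171,160),.016),('p1 left',(168,270),.016)]:
    w=cast(c,p,z)[0]; print(n,w.round(4),'tray',(Rm@(w[:2]-o)).round(4))
im=cv2.imread('pics/w6.png'); cv2.imwrite('pics/c6.png',cv2.resize(im[50:290,60:260],None,fx=2.4,fy=2.4,interpolation=cv2.INTER_CUBIC))
```

```text
rail in [ 0.4475 -0.0854  0.0205] tray [-0.1107  0.0733]
rail in [ 0.4544 -0.1561  0.0205] tray [-0.1088  0.0023]
rail in [ 0.4565 -0.1883  0.0205] tray [-0.109  -0.0299]
p1 left [ 0.4825 -0.1136  0.016 ] tray [-0.0778  0.0427]
p1 left [ 0.4795 -0.1895  0.016 ] tray [-0.0861 -0.0328]
```

View pics/c6.png

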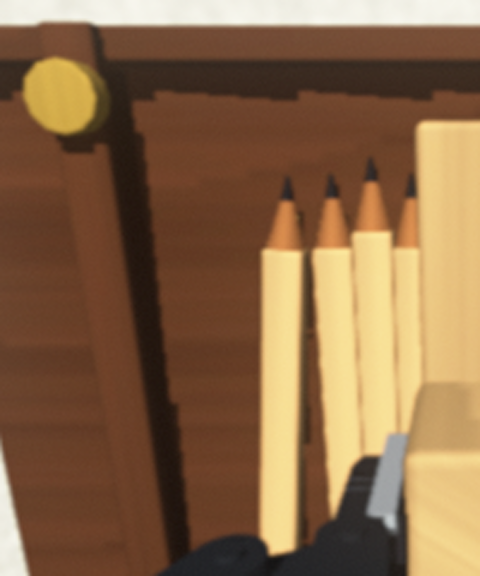

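```bash
python3 -m creep '[{"dx":0,"dy":-0.003,"dz":0,"ax":0,"ay":0,"az":0},{"dx":0,"dy":-0.003,"dz":0,"ax":0,"ay":0,"az":0},{"dx":0,"dy":-0.003,"dz":0,"ax":0,"ay":0,"az":0},{"dx":0,"dy":-0.003,"dz":0,"ax":0,"ay":0,"az":0},{"dx":0,"dy":-0.003,"dz":0,"ax":0,"ay":0,"az":0},{"dx":0,"dy":-0.003,"dz":0,"ax":0,"ay":0,"az":0},{"dx":0,"dy":-0.003,"dz":0,"ax":0,"ay":0,"az":0},{"dx":0,"dy":-0.002,"dz":0,"ax":0,"ay":0,"az":0},{"dx":0,"dy":-0.002,"dz":0,"ax":0,"ay":0,"az":0},{"dx":0,"dy":-0.001,"dz":0,"ax":0,"ay":0,"az":0},{"dx":0,"dy":0,"dz":0,"ax":0,"ay":0,"az":0}]'
python3 - <<'E'
from h import *
goto([.6678,-.1433,.0685],4.05)
im=get_image('wrist')[:,:,::-1]; cv2.imwrite('pics/w7.png',im)
im=get_image('scene')[:,:,::-1]; cv2.imwrite('pics/s7.png',cv2.resize(im[170:280,120:290],None,fx=4.5,fy=4.5,interpolation=cv2.INTER_CUBIC))
E
```

```text
time: 11.7
position: [0.5096, -0.1541, 0.0683]
orientation: [0.517, 0.482, 0.517, -0.482]
contact_force: [-0.8, 1.0, -2.0]
grip_width: 0.0206
t 11.7 pos [ 0.5096 -0.1541  0.0683] yaw y 4.05 down [-1.e-04  2.e-04 -1.e+00] q [-0.418  0.633  1.95   0.     0.559 -0.489] F [-0.77  0.98 -1.97] tq [0.025 0.001 0.033] w 0.0206
tool delta mm [ -0.2 158.6   0.4] rotvec deg [-0.   -0.01  0.  ] dist 0.1586
```

View pics/w7.png

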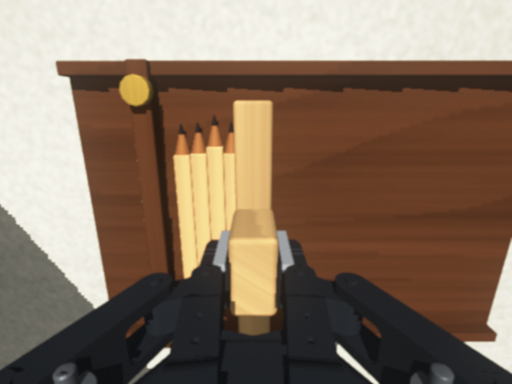

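View pics/s7.png

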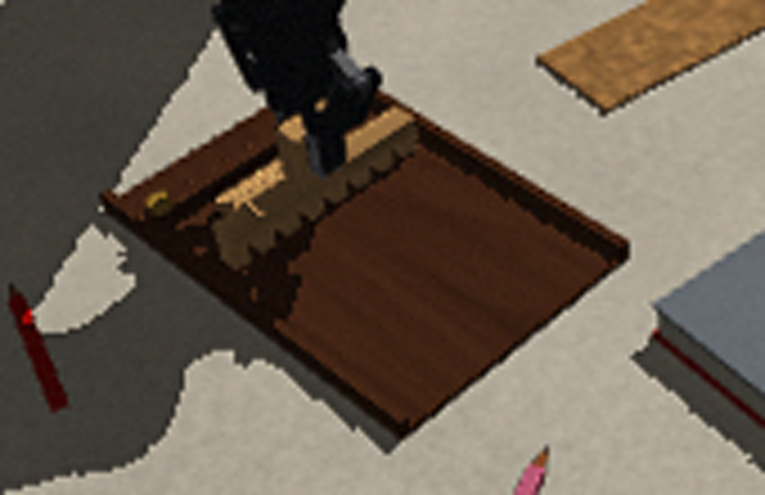

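```bash
python3 -m creep '[{"dx":0,"dy":-0.0008,"dz":0,"ax":0,"ay":0,"az":0},{"dx":0,"dy":-0.0007,"dz":0,"ax":0,"ay":0,"az":0},{"dx":0,"dy":-0.0005,"dz":0,"ax":0,"ay":0,"az":0},{"dx":0,"dy":-0.0005,"dz":0,"ax":0,"ay":0,"az":0},{"dx":0,"dy":-0.0005,"dz":0,"ax":0,"ay":0,"az":0},{"dx":0,"dy":-0.0005,"dz":0,"ax":0,"ay":0,"az":0},{"dx":0,"dy":-0.0005,"dz":0,"ax":0,"ay":0,"az":0},{"dx":0,"dy":0,"dz":0,"ax":0,"ay":0,"az":0}]'
python3 -m creep '[{"dx":0,"dy":-0.0005,"dz":0,"ax":0,"ay":0,"az":0},{"dx":0,"dy":-0.0005,"dz":0,"ax":0,"ay":0,"az":0},{"dx":0,"dy":0,"dz":0,"ax":0,"ay":0,"az":0}]'
python3 - <<'E'
from h import *
goto([.6678,-.1433,.0685],4.05)
im=get_image('wrist')[:,:,::-1]; cv2.imwrite('pics/w8.png',cv2.resize(im[50:290,100:300],None,fx=2.4,fy=2.4,interpolation=cv2.INTER_CUBIC))
E
```

```text
time: 12.6
position: [0.5057, -0.1544, 0.0683]
orientation: [0.517, 0.482, 0.517, -0.482]
contact_force: [0.7, 0.2, -0.6]
grip_width: 0.0208
time: 12.9
position: [0.5047, -0.1545, 0.0683]
orientation: [0.517, 0.482, 0.517, -0.482]
contact_force: [-0.2, 0.1, -1.2]
grip_width: 0.0207
t 12.9 pos [ 0.5047 -0.1545  0.0683] yaw y 4.05 down [-0.e+00  1.e-04 -1.e+00] q [-0.422  0.629  1.962  0.     0.551 -0.493] F [-0.23  0.11 -1.15] tq [ 0.025 -0.041  0.036] w 0.0207
tool delta mm [ -0.2 163.5   0.4] rotvec deg [ 0.   -0.01  0.  ] dist 0.1635
```

View pics/w8.png

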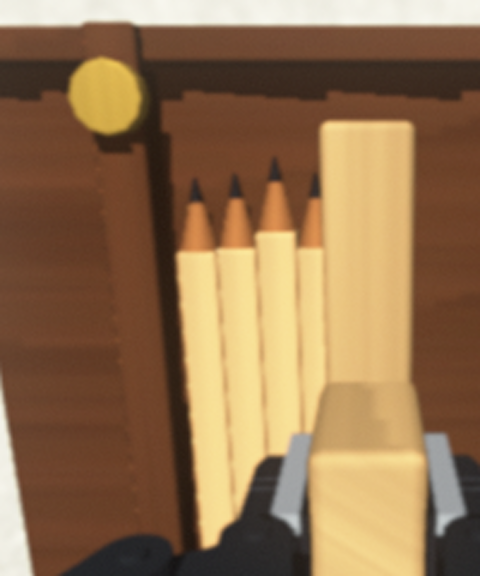

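```bash
python3 -m creep '[{"dx":0,"dy":-0.0005,"dz":0,"ax":0,"ay":0,"az":0},{"dx":0,"dy":-0.0005,"dz":0,"ax":0,"ay":0,"az":0},{"dx":0,"dy":0,"dz":0,"ax":0,"ay":0,"az":0}]'
python3 -m creep '[{"dx":0,"dy":-0.0004,"dz":0,"ax":0,"ay":0,"az":0},{"dx":0,"dy":-0.0003,"dz":0,"ax":0,"ay":0,"az":0},{"dx":0,"dy":0,"dz":0,"ax":0,"ay":0,"az":0}]'
```

```text
time: 13.25
position: [0.5036, -0.1545, 0.0683]
orientation: [0.517, 0.482, 0.517, -0.482]
contact_force: [0.7, 0.2, -1.7]
grip_width: 0.0212
time: 13.55
position: [0.503, -0.1546, 0.0683]
orientation: [0.517, 0.482, 0.517, -0.482]
contact_force: [-0.8, 0.4, -1.7]
grip_width: 0.0208
```

Run:
```python
from h import *
goto([.6678,-.1433,.0685],4.05)
```

```text
t 13.55 pos [ 0.503  -0.1546  0.0683] yaw y 4.05 down [-0.e+00  1.e-04 -1.e+00] q [-0.424  0.628  1.966  0.     0.548 -0.495] F [-0.83  0.41 -1.7 ] tq [ 0.011 -0.017  0.005] w 0.0208
tool delta mm [ -0.2 165.2   0.4] rotvec deg [ 0. -0.  0.] dist 0.1652
```

```bash
python3 -m creep '[{"dx":0,"dy":-0.0003,"dz":0,"ax":0,"ay":0,"az":0},{"dx":0,"dy":-0.0002,"dz":0,"ax":0,"ay":0,"az":0},{"dx":0,"dy":0,"dz":0,"ax":0,"ay":0,"az":0}]' | grep -E 'posi|force'
```

```text
position: [0.5025, -0.1546, 0.0683]
contact_force: [0.4, 0.0, -0.2]
```

```bash
python3 -m creep '[{"dx":0,"dy":-0.0003,"dz":0,"ax":0,"ay":0,"az":0},{"dx":0,"dy":-0.0002,"dz":0,"ax":0,"ay":0,"az":0},{"dx":0,"dy":0,"dz":0,"ax":0,"ay":0,"az":0}]' | grep -E 'posi|force'
```

```text
position: [0.502, -0.1547, 0.0683]
contact_force: [-0.2, -0.6, -1.9]
```

```bash
python3 -m creep '[{"dx":0,"dy":-0.0002,"dz":0,"ax":0,"ay":0,"az":0},{"dx":0,"dy":-0.0002,"dz":0,"ax":0,"ay":0,"az":0},{"dx":0,"dy":0,"dz":0,"ax":0,"ay":0,"az":0}]' | grep -E 'posi|force'
```

```text
position: [0.5016, -0.1547, 0.0683]
contact_force: [0.3, 0.2, -1.3]
```

```bash
python3 -m creep '[{"dx":0,"dy":-0.0002,"dz":0,"ax":0,"ay":0,"az":0},{"dx":0,"dy":-0.0002,"dz":0,"ax":0,"ay":0,"az":0},{"dx":0,"dy":0,"dz":0,"ax":0,"ay":0,"az":0}]' | grep -E 'posi|force'
```

```text
position: [0.5012, -0.1547, 0.0683]
contact_force: [0.6, -0.6, -1.0]
```

```bash
python3 -m creep '[{"dx":0,"dy":-0.0002,"dz":0,"ax":0,"ay":0,"az":0},{"dx":0,"dy":-0.0002,"dz":0,"ax":0,"ay":0,"az":0},{"dx":0,"dy":0,"dz":0,"ax":0,"ay":0,"az":0}]' | grep -E 'posi|force'
```

```text
position: [0.501, -0.1548, 0.0683]
contact_force: [1.1, 0.0, -1.6]
```

```bash
python3 -c "
from h import *
im=get_image('wrist')[:,:,::-1]; cv2.imwrite('pics/w9.png',cv2.resize(im[50:290,100:300],None,fx=2.4,fy=2.4,interpolation=cv2.INTER_CUBIC))
print(state()['contact_force'],state()['wrist_torque'])"
```

```text
[ 1.54673285  1.06717212 -1.98099635] [ 0.04088837 -0.41798252 -0.02604283]
```

View pics/w9.png

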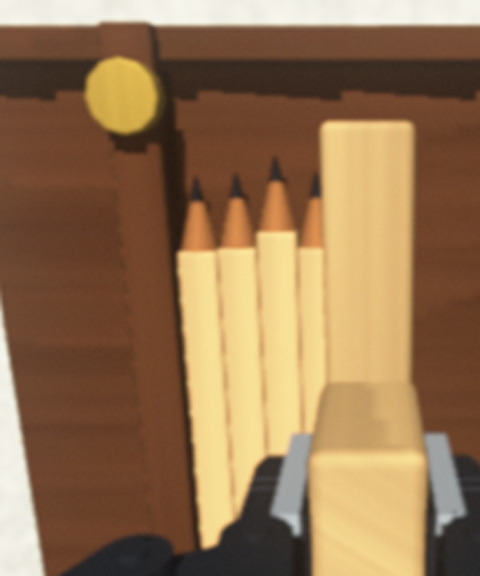

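```bash
python3 -m creep '[{"dx":0,"dy":-0.0002,"dz":0,"ax":0,"ay":0,"az":0},{"dx":0,"dy":-0.0001,"dz":0,"ax":0,"ay":0,"az":0}]' | grep -E 'posi|force';python3 -c "
from h import *
print(state()['contact_force'],state()['wrist_torque'])"
```

```text
position: [0.5009, -0.1549, 0.0684]
contact_force: [3.7, -0.0, -2.0]
[ 3.66673105 -0.01935387 -1.95205888] [ 0.0274236  -0.82878614 -0.14795682]
```

```bash
python3 -m creep '[{"dx":0,"dy":0,"dz":0,"ax":0,"ay":0,"az":0}]' | grep -E 'posi|force';python3 -c "
from h import *
print(state()['contact_force'],state()['wrist_torque'])"
```

```text
position: [0.5009, -0.1549, 0.0684]
contact_force: [3.9, 0.5, -1.3]
[ 3.91847481  0.47353784 -1.30873086] [ 0.01155911 -0.89081916 -0.10888607]
```

```bash
python3 -m creep '[{"dx":0,"dy":-0.0002,"dz":0,"ax":0,"ay":0,"az":0},{"dx":0,"dy":-0.0001,"dz":0,"ax":0,"ay":0,"az":0},{"dx":0,"dy":0,"dz":0,"ax":0,"ay":0,"az":0}]' | grep -E 'posi|force';python3 -c "
from h import *
print(state()['contact_force'],state()['wrist_torque'])"
```

```text
position: [0.5008, -0.1549, 0.0684]
contact_force: [5.6, 0.6, -1.7]
[ 5.60233914  0.60425372 -1.69594232] [ 0.13915833 -1.20064367 -0.22473244]
```

```bash
python3 -m creep '[{"dx":0,"dy":0,"dz":0,"ax":0,"ay":0,"az":0},{"dx":0,"dy":0,"dz":0,"ax":0,"ay":0,"az":0}]' | grep -E 'posi|force';python3 -c "
from h import *
print(state()['contact_force'],state()['wrist_torque'])"
```

```text
position: [0.5008, -0.1549, 0.0685]
contact_force: [6.1, 1.4, -2.2]
[ 6.06611848  1.42926404 -2.17348007] [ 0.12262161 -1.17454563 -0.17238118]
```

Run:
```python
from h import *
c=get_calibration('wrist'); 
im=get_image('wrist')[:,:,::-1]; cv2.imwrite('pics/w10.png',im)
cv2.imwrite('pics/w10c.png',cv2.resize(im[100:290,150:260],None,fx=3.1,fy=3.1,interpolation=cv2.INTER_CUBIC))
g=cv2.cvtColor(im,cv2.COLOR_BGR2HSV)
o=np.array([.5631,-.1507]); a=np.radians(4.05); Rm=np.array([[np.cos(a),np.sin(a)],[-np.sin(a),np.cos(a)]])
pts=[]
for r in range(165,265,5):
    x=np.where((im[r,140:230,2]>150))[0][0]+140; pts.append((x-.5,r))
w=cast(c,pts,.016)[:,:2]; t=(w-o)@Rm.T; p=np.polyfit(t[:,1],t[:,0],1); print('p1 edge x at y0',p[1],'slope rad',p[0])
```

```text
p1 edge x at y0 -0.1099446078255664 slope rad -0.0024660704234836734
```

View pics/w10c.png

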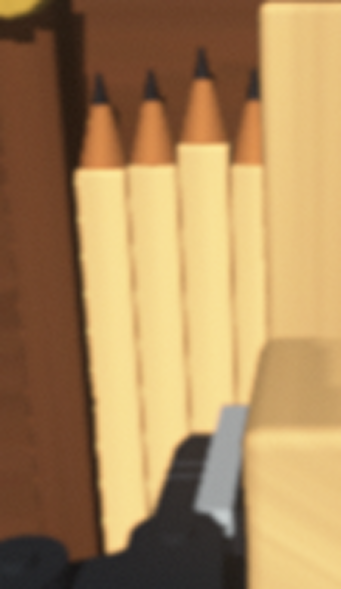

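```bash
python3 -m creep '[{"dx":0,"dy":0.0005,"dz":0,"ax":0,"ay":0,"az":0},{"dx":0,"dy":0.001,"dz":0,"ax":0,"ay":0,"az":0},{"dx":0,"dy":0.003,"dz":0,"ax":0,"ay":0,"az":0},{"dx":0,"dy":0.006,"dz":0,"ax":0,"ay":0,"az":0},{"dx":0,"dy":0.012,"dz":0,"ax":0,"ay":0,"az":0},{"dx":0,"dy":0.015,"dz":0,"ax":0,"ay":0,"az":0},{"dx":-0.01,"dy":0,"dz":0,"ax":0,"ay":0,"az":0},{"dx":-0.025,"dy":0,"dz":0,"ax":0,"ay":0,"az":0},{"dx":-0.03,"dy":0,"dz":0,"ax":0,"ay":0,"az":0},{"dx":0,"dy":0,"dz":0,"ax":0,"ay":0,"az":0},{"dx":0,"dy":0,"dz":0,"ax":0,"ay":0,"az":0}]'
python3 - <<'E'
from h import *
goto([.5378,.1482,.09],-4.9)
im=get_image('wrist')[:,:,::-1]; cv2.imwrite('pics/w11.png',im)
E
```

```text
time: 17.05
position: [0.5376, -0.1521, 0.1339]
orientation: [0.518, 0.482, 0.517, -0.482]
contact_force: [-0.6, -1.5, -2.4]
grip_width: 0.0209
t 17.05 pos [ 0.5376 -0.1521  0.1339] yaw y 4.06 down [ 1.1e-03 -4.0e-04 -1.0e+00] q [-0.394  0.553  1.846  0.     0.742 -0.465] F [-0.56 -1.52 -2.43] tq [-0.012  0.017  0.018] w 0.0209
tool delta mm [  43.8   21.4 -299.5] rotvec deg [ 8.96  0.02 -0.06] dist 0.3035
```

View pics/w11.png

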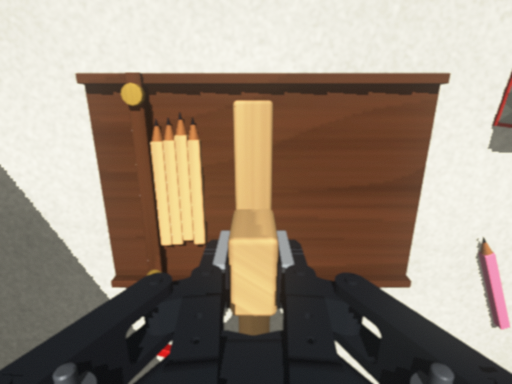

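The wrist view shows four parallel pencils, x≈150–205 px, flat against the rail. The rake now goes back to its mat.

```bash
python3 -m creep '[{"dx":0,"dy":0.0014,"dz":-0.016,"ax":0,"ay":0,"az":0},{"dx":0,"dy":0.0022,"dz":-0.0315,"ax":0,"ay":0,"az":0},{"dx":0,"dy":0.0022,"dz":-0.0315,"ax":0,"ay":0,"az":0},{"dx":0,"dy":0.0022,"dz":-0.0315,"ax":0,"ay":0,"az":0},{"dx":0,"dy":0.0022,"dz":-0.0315,"ax":0,"ay":0,"az":0},{"dx":0,"dy":0.0022,"dz":-0.0315,"ax":0,"ay":0,"az":0},{"dx":0,"dy":0.0022,"dz":-0.0315,"ax":0,"ay":0,"az":0},{"dx":0,"dy":0.0022,"dz":-0.0315,"ax":0,"ay":0,"az":0},{"dx":0,"dy":0.0022,"dz":-0.0315,"ax":0,"ay":0,"az":0},{"dx":0,"dy":0.0022,"dz":-0.0315,"ax":3,"ay":0,"az":0},{"dx":0,"dy":0,"dz":0,"ax":3,"ay":0,"az":0},{"dx":0,"dy":0,"dz":0,"ax":3,"ay":0,"az":0}]'
python3 -m creep '[{"dx":0.025,"dy":0,"dz":0,"ax":0,"ay":0,"az":0},{"dx":0.02,"dy":0,"dz":0,"ax":0,"ay":0,"az":0},{"dx":0.01,"dy":0,"dz":0,"ax":0,"ay":0,"az":0},{"dx":0,"dy":0,"dz":0,"ax":0,"ay":0,"az":0},{"dx":0,"dy":0,"dz":0,"ax":0,"ay":0,"az":0}]'
python3 - <<'E'
from h import *
goto([.5378,.1482,.066],-4.9)
im=get_image('wrist')[:,:,::-1]; cv2.imwrite('pics/w12.png',im)
E
```

```text
time: 18.3
position: [0.5365, 0.1499, 0.1322]
orientation: [-0.478, -0.521, -0.478, 0.522]
contact_force: [0.3, -0.4, -1.0]
grip_width: 0.021
time: 18.8
position: [0.5376, 0.1484, 0.0784]
orientation: [-0.478, -0.521, -0.478, 0.521]
contact_force: [0.6, -0.6, -1.1]
grip_width: 0.0205
t 18.8 pos [0.5376 0.1484 0.0784] yaw y -4.94 down [-4.e-04  0.e+00 -1.e+00] q [0.151 0.638 1.882 0.    0.622 0.237] F [ 0.56 -0.56 -1.05] tq [ 0.011 -0.058 -0.005] w 0.0205
tool delta mm [12.4  0.2  0.2] rotvec deg [-0.04  0.    0.02] dist 0.0124
```

View pics/w12.png

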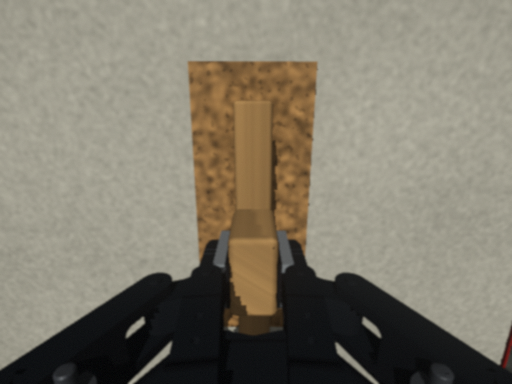

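Aligned over the mat. Lowering gently until I feel contact.

```bash
python3 -m creep '[{"dx":0.005,"dy":0,"dz":0,"ax":0,"ay":0,"az":0},{"dx":0.003,"dy":0,"dz":0,"ax":0,"ay":0,"az":0},{"dx":0.002,"dy":0,"dz":0,"ax":0,"ay":0,"az":0},{"dx":0.001,"dy":0,"dz":0,"ax":0,"ay":0,"az":0},{"dx":0,"dy":0,"dz":0,"ax":0,"ay":0,"az":0}]'
```

```text
time: 19.35
position: [0.5376, 0.1481, 0.0672]
orientation: [-0.478, -0.521, -0.478, 0.521]
contact_force: [-0.3, 0.3, -1.9]
grip_width: 0.0205
```

```bash
python3 -m creep '[{"dx":0.0005,"dy":0,"dz":0,"ax":0,"ay":0,"az":0},{"dx":0.0005,"dy":0,"dz":0,"ax":0,"ay":0,"az":0},{"dx":0,"dy":0,"dz":0,"ax":0,"ay":0,"az":0}]'
```

```text
time: 19.65
position: [0.5376, 0.1481, 0.0663]
orientation: [0.478, 0.521, 0.478, -0.521]
contact_force: [0.3, -0.3, -1.0]
grip_width: 0.0208
```

```bash
python3 -m creep '[{"dx":0.0005,"dy":0,"dz":0,"ax":0,"ay":0,"az":0},{"dx":0,"dy":0,"dz":0,"ax":0,"ay":0,"az":0}]'
```

```text
time: 19.85
position: [0.5377, 0.1481, 0.0658]
orientation: [0.478, 0.521, 0.478, -0.521]
contact_force: [0.8, -0.3, -1.2]
grip_width: 0.0207
```

```bash
python3 -m creep '[{"dx":0.0005,"dy":0,"dz":0,"ax":0,"ay":0,"az":0},{"dx":0,"dy":0,"dz":0,"ax":0,"ay":0,"az":0}]'
```

```text
time: 20.05
position: [0.5376, 0.1481, 0.0652]
orientation: [-0.478, -0.521, -0.478, 0.521]
contact_force: [0.5, 0.1, -2.3]
grip_width: 0.0209
```

```bash
python3 -m creep '[{"dx":0.0005,"dy":0,"dz":0,"ax":0,"ay":0,"az":0},{"dx":0,"dy":0,"dz":0,"ax":0,"ay":0,"az":0}]'
```

```text
time: 20.25
position: [0.5377, 0.1481, 0.0649]
orientation: [0.478, 0.521, 0.478, -0.521]
contact_force: [-0.5, -0.2, 1.1]
grip_width: 0.0209
```

```bash
python3 -m creep '[{"dx":0.0005,"dy":0,"dz":0,"ax":0,"ay":0,"az":0},{"dx":0,"dy":0,"dz":0,"ax":0,"ay":0,"az":0}]'
```

```text
time: 20.45
position: [0.5377, 0.1481, 0.0648]
orientation: [0.478, 0.521, 0.478, -0.521]
contact_force: [-1.7, -0.4, 6.6]
grip_width: 0.0212
```

```bash
python3 -m creep '[{"dx":0,"dy":0,"dz":0,"ax":0,"ay":0,"az":0},{"dx":0,"dy":0,"dz":0,"ax":0,"ay":0,"az":0}]' 0 20
python3 -m creep '[{"dx":0,"dy":0,"dz":0,"ax":0,"ay":0,"az":0},{"dx":0,"dy":0,"dz":0,"ax":0,"ay":0,"az":0},{"dx":0,"dy":0,"dz":0,"ax":0,"ay":0,"az":0},{"dx":0,"dy":0,"dz":0,"ax":0,"ay":0,"az":0}]' 0.4 20
python3 -m creep '[{"dx":0,"dy":0,"dz":0,"ax":0,"ay":0,"az":0},{"dx":0,"dy":0,"dz":0,"ax":0,"ay":0,"az":0},{"dx":0,"dy":0,"dz":0,"ax":0,"ay":0,"az":0},{"dx":0,"dy":0,"dz":0,"ax":0,"ay":0,"az":0},{"dx":0,"dy":0,"dz":0,"ax":0,"ay":0,"az":0}]' 1 20
python3 - <<'E'
from h import *
im=get_image('wrist')[:,:,::-1]; cv2.imwrite('pics/w13.png',im)
E
```

```text
time: 20.65
position: [0.5377, 0.1481, 0.0649]
orientation: [0.478, 0.521, 0.478, -0.521]
contact_force: [-1.3, 0.6, 7.7]
grip_width: 0.021
time: 21.05
position: [0.5376, 0.1481, 0.0642]
orientation: [-0.478, -0.521, -0.478, 0.521]
contact_force: [0.3, -1.2, -0.2]
grip_width: 0.034
time: 21.55
position: [0.5376, 0.1481, 0.0643]
orientation: [0.478, 0.521, 0.478, -0.521]
contact_force: [0.1, 0.8, -0.2]
grip_width: 0.0852
```

View pics/w13.png

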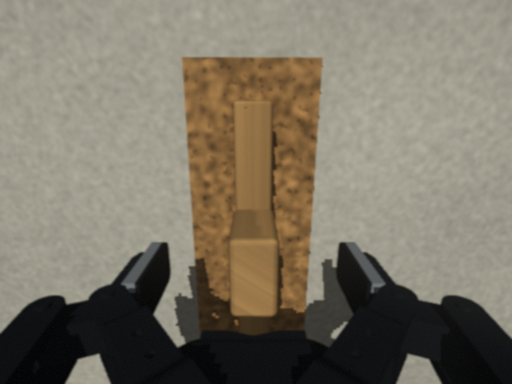

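Released and standing. Retreating straight up, then away to uncover the overhead view.

```bash
python3 -m creep '[{"dx":-0.01,"dy":0,"dz":0,"ax":0,"ay":0,"az":0},{"dx":-0.03,"dy":0,"dz":0,"ax":0,"ay":0,"az":0},{"dx":-0.04,"dy":0,"dz":0,"ax":0,"ay":0,"az":0},{"dx":-0.04,"dy":0,"dz":0,"ax":0,"ay":0,"az":0},{"dx":-0.04,"dy":0,"dz":0,"ax":0,"ay":0,"az":0},{"dx":-0.03,"dy":0,"dz":0,"ax":0,"ay":0,"az":0}]'
python3 -m creep '[{"dx":0,"dy":-0.02,"dz":-0.035,"ax":0,"ay":0,"az":0},{"dx":0,"dy":-0.02,"dz":-0.035,"ax":0,"ay":0,"az":0},{"dx":0,"dy":-0.02,"dz":-0.035,"ax":0,"ay":0,"az":0},{"dx":0,"dy":-0.02,"dz":-0.035,"ax":0,"ay":0,"az":0},{"dx":0,"dy":-0.02,"dz":-0.035,"ax":0,"ay":0,"az":0},{"dx":0,"dy":-0.02,"dz":-0.035,"ax":0,"ay":0,"az":0},{"dx":0,"dy":-0.02,"dz":-0.035,"ax":0,"ay":0,"az":0},{"dx":0,"dy":-0.02,"dz":-0.035,"ax":0,"ay":0,"az":0},{"dx":0,"dy":0,"dz":0,"ax":0,"ay":0,"az":0},{"dx":0,"dy":0,"dz":0,"ax":0,"ay":0,"az":0}]'
python3 - <<'E'
from h import *
t=get_image('top')[:,:,::-1]; s=get_image('scene')[:,:,::-1]
cv2.imwrite('pics/t14.png',t); cv2.imwrite('pics/s14.png',s)
cv2.imwrite('pics/t14c.png',cv2.resize(t[145:275,165:372],None,fx=3.8,fy=3.8,interpolation=cv2.INTER_CUBIC))
cv2.imwrite('pics/s14c.png',cv2.resize(s[140:270,130:310],None,fx=4.2,fy=4.2,interpolation=cv2.INTER_CUBIC))
cal=get_calibration('top'); hsv=cv2.cvtColor(t,cv2.COLOR_BGR2HSV)
pm=cv2.inRange(hsv,(0,60,75),(30,255,255)); pm[:, :295]=0; pm[:,358:]=0; pm[:165]=0; pm[250:]=0
ys,xs=np.where(pm); w=cast(cal,np.c_[xs,ys],.016)[:,:2]
o=np.array([.5631,-.1507]); a=np.radians(4.05); Rm=np.array([[np.cos(a),np.sin(a)],[-np.sin(a),np.cos(a)]])
p=(w-o)@Rm.T; print(len(p),p.min(0),p.max(0)); 
print('bystander diff vs start: book/tumbler/bottle'); i0=cv2.imread('pics/top0.png')
for n,(x0,x1,y0,y1) in dict(book=(232,305,92,142),tumbler=(88,122,158,190),bottle=(422,475,172,205)).items(): print(n,cv2.absdiff(i0[y0:y1,x0:x1],t[y0:y1,x0:x1]).mean())
E
```

```text
time: 22.2
position: [0.5376, 0.1482, 0.2577]
orientation: [0.478, 0.522, 0.477, -0.52]
contact_force: [0.2, 1.6, -0.7]
grip_width: 0.0855
time: 23.2
position: [0.4017, 0.4413, 0.2547]
orientation: [0.478, 0.521, 0.478, -0.521]
contact_force: [1.0, -0.5, -0.0]
grip_width: 0.0855
620 [-0.12452946 -0.07917131] [-0.07039699  0.08717429]
bystander diff vs start: book/tumbler/bottle
book 7.460547945205479
tumbler 7.9693627450980395
bottle 7.252144082332761
```

View pics/t14c.png

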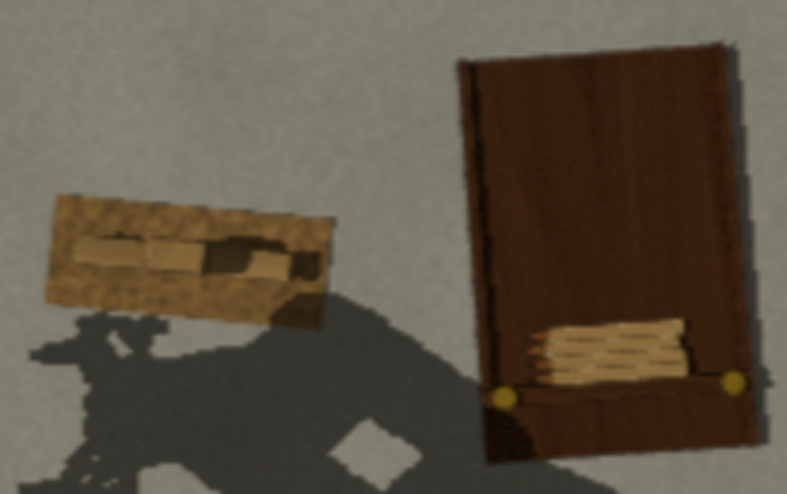

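View pics/s14c.png

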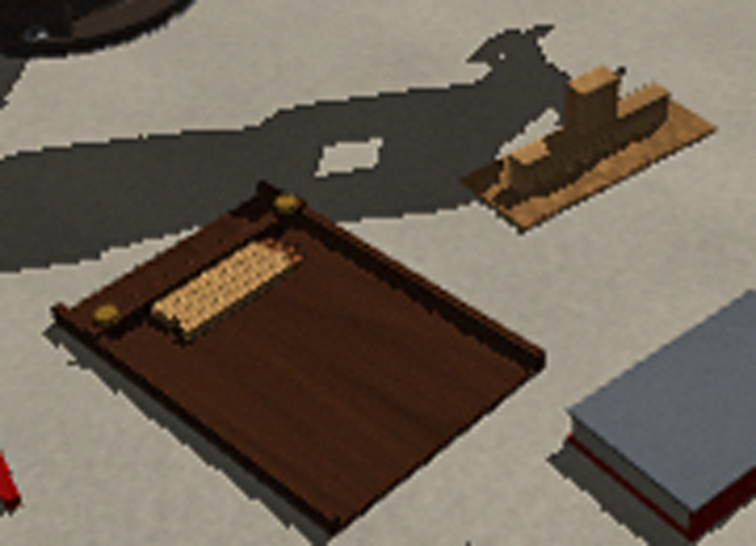

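```bash
python3 -c "
from plant import *
s=state();print(s['time'],abs(s['qd']).max());print(hand_in())"
```

```text
23.3 0.013534472862395964
the job is handed in; nothing more can be done
None
```

I combed all four pencils to the stop rail with the rake, pressed the row snug, stood the rake back on its mat and let go. I handed the job in at 23.3 s of the 66 s allowed; no verdict is given.

- **Snug press:** I felt the rail when the pencils' rail-side face was about 110 mm towards it from the tray's origin (tray x ≈ -110 mm). The press built up to about 6 N at the wrist. It stayed above about 3.7 N for over half a second, inside the 5–9 N aim and well under 13 N.
- **Pencils:** under the press, pencil 1 measured within about 0.003 rad of the rail's direction. The last overhead and scene pictures show all four flat, parallel and side by side at the rail; I judged the other three pencils' angles by eye. Their lit top faces end at about x = -70 mm, inside the -64 mm limit.
- **Rake:** it stands upright near the middle of the mat, by eye in those same two pictures. The gripper is open and well clear of it.
- **Bystanders:** the book looks unmoved in those pictures, and the arm's path never came near the bottle or glass. The start-to-end difference check for all three gave 7–8 grey levels each. I put that down to image noise but compared it with no reference patch, so it is weak evidence.
- **Sensing disagreement:** the two cameras placed the rake 1–2 mm apart, and the wrist force wandered by about 1 N. Neither mattered.

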